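# Unlock and unscrew a tumbling barrel's cap

### The arm

A 6-joint arm with a two-finger parallel gripper is mounted at the origin on a cart in front of the work surface, level with it; the furniture and walls round the work are solid. World frame = base frame: x ahead of the robot, y to its left, z up, the work surface at z = 0. Lengths are in m, angles in degrees, forces in N, time in s.
With the tool pointing down it reaches from about 0.35 to 0.875 m from the base axis. Payload 4.2 kg.
Tool frame: the origin (TCP) lies on the centre line of the jaws, within the pads' length; the fingertips stand 11 mm ahead of it and the grasp point (between the pads) lies 8 mm behind it; z points along the fingers, y is the line along which they close (so a half turn about z gives the same grasp; the last joint's range is limited). The gripper opens to 87 mm and grips with 3 to 60 N. Pads are 19 mm wide; open, the fingers measure 117 mm over their backs; the gripper's body (75 mm by 190 mm) begins 51 mm behind the grasp point.
Start: joints at [-52.678, 22.042, 0.453, 0, -68.411, -14.817], TCP at [0.239, -0.577, 0.208] pointing down, gripper open.
Joint ranges: [-179.83, 179.83], [-69.29, 118.12], [-61.27, 80.66], [-181.25, 117.63], [-171.15, -9.14], [-177.46, 177.46]. Speed limits (degrees/s): [159.86, 159.86, 180, 180, 180, 180].

### API

Orientations are given as a 3x3 rotation matrix whose columns are the frame's x, y, z axes.
In Python, from station import r gives the robot as it stands.
- The arm moves only by the tool servo_tool, never from a script. Its argument "commands" is a list that holds one entry, the list of rows, each a list of 7 numbers: the closure, from 0 (fully open) to 1 (shut), then the shift along the tool's x, y, z in mm, then the turn, a rotation vector about the tool's x, y, z in rad. In form: [[[claw, x, y, z, ax, ay, az], ...]]. A call has exactly 5 rows; each row is the pose to reach, as a shift and turn from the pose commanded when the call began, along the tool's axes at that moment; what a row does not reach only later rows make up. A row lasts 1/10 s, in which the tool goes at most 50 mm and 8.59 degrees, less where a joint would pass 70% of its speed; a pose out of reach is approached as far as the arm can. A call with a gripper value outside its range is refused whole. The fingers move at their own pace and stop on an object; the grip force is fixed at half the most. Time passes only in rows, so rows that repeat a pose let the fingers close, or fill a call up. It gives the time, the measured TCP pose, the force, the opening and the grip force at its end, in the units of the state.
- r.sense(): the state, without advancing time (a new reading comes with each control period).
- r.capture(name): name is "side" or "top" or "wrist"; returns a dict with "pixels" (480x640x3 uint8, red, green, blue), "camera_matrix" (3x3 intrinsics, pixels), "R" (3x3) and "t" (3): a world point X has camera coordinates R X + t. Camera axes: x right, y down, z forward; pixel columns grow to the right and rows downward; lengths in m; the calibration is good to about 2 mm. A picture is of the moment at which its call begins. There is no depth.
- r.finish_job(): hands the job in; it is judged then, once.
The state is a dict: "time_s": time; "joints": joint angles; "joint_velocities": joint speeds; "effort": joint torques, N m; "tcp_pos": TCP position; "ee_rot": TCP orientation; "wrist_force": force on the tool from outside, world axes, zero at the start; "moment": the same for the moment, N m; "gripper_width": opening from 0.0 (shut) to 1.0 (fully open); "gripper_force": force on a finger pad.
Only numpy, scipy, OpenCV 4.12 (cv2) and the standard library are available. Lean on these libraries where they do the work, as an engineer would, in place of code of your own. Each camera call takes 0.05 s, during which the arm holds its last target. There are 200 camera calls.

### The job

Open the tumbling barrel that stands in the wooden holder: pull the steel locking pin straight up out of its sprung socket beside the cap and drop it point down into the open tin, then unscrew the cap anticlockwise until its threads let go, without lifting the barrel in its holder. Raise the cap just clear of the barrel's mouth and finish while holding it there, level, centred and one to three centimetres above the mouth; leave the stones and pots where they are and the tin standing.

Things in the scene. Friction and masses are not known exactly. Their poses are not given: they have to be found in the camera images.
- nest: Fixed plywood holder, hexagonal pocket about 110 mm across, walls 26 mm high; origin at its centre on the bench, z up. Keeps the barrel's hexagonal body (1 mm play) from turning, but the barrel can be lifted out. A dark steel socket block 28 x 28 mm, top 50 mm above the bench, stands at its side, hole at x -42, y -48 mm in the holder's frame.
- barrel: Tumbling barrel, loaded, 1.3 kg, hexagonal dark rubber body 76 mm across flats, 48 mm high, with a round threaded neck 50 mm in diameter under the cap; origin at the centre of its underside (6 mm above the bench), z up, axes parallel to the holder's.
- mouth (a point): Centre of the barrel's mouth, on its axis at the upper edge of the sprung sealing ring when the cap is off, 76 mm above the barrel's origin. With the cap on, the ring is squeezed and pushes the cap up with 9 to 15 N, which makes the thread tight (about 0.2 to 0.3 N m).
- cap: Aluminium screw cap, 0.15 kg; origin at the centre of the skirt's lower edge, z up along the screw axis. Skirt 72 mm in diameter, 24 mm high, a round knurled grip on top. Two flat ears along +x and -x of the cap reach 70 mm from the axis, 6 to 14 mm above the origin; the locking pin stops one from turning anticlockwise. Screwed on, its origin is about 51.5 mm above the barrel's.
- cap_grip (a point): Middle of the cap's round knurled grip, 37 mm above the cap's origin. The grip is 50 mm in diameter and 26 mm high, from 24 to 50 mm above the cap's origin: take it from above, fingertips 2 mm or more above the skirt.
- cap_ear (a point): End of the cap's +x ear, 70 mm from the axis, 10 mm above the cap's origin. At the start the cap's +x is 20 to 35 degrees anticlockwise (from above) of the barrel's +x. Turned anticlockwise by 52 to 67 degrees the cap rises 2 mm, comes free and springs up 2 mm more. It is free from 87 to 160 degrees; there it meets the next thread. Left part way it stays put.
- pin: Steel locking pin, 92 mm long, 0.06 kg, upright in its socket; origin at the centre of its lower tip, z up to the head. Shank 12 mm in diameter, round head 20 mm in diameter from 64 to 92 mm above the origin (take it here). It is 26 mm deep in the socket, 64 mm from the cap's axis; two spring balls hold it with about 12 N until it has risen some 4 mm, then it draws freely.
- tin: Open round tin of bare metal, 0.35 kg, 71 mm in diameter, 78 mm high, inside 60 mm wide, floor 14 mm thick; origin at the centre of its underside, z up.
- stone_4: Bystander: grey rough stone 58 mm long, 29 mm high, at the front edge of the bench on the left.
- stone_7: Bystander: small brown stone 45 mm long, 26 mm high, between holder and tin, at the back.
- oxide_pot: Bystander: white plastic pot with a dark lid, 53 mm in diameter, 65 mm high, at the right.
- grit_220: Bystander: white plastic pot with a lid, 63 mm in diameter, 95 mm high, right of the tin.
Mind the look-alikes: they are no part of the job. What is shaped like the pin but blue is not meant.

How it is judged (in metres and radians):
On the way:
1. the locking pin is out of its socket and lies let go in the tin, with the cap still screwed on (horizontal distance between pin and tin below 0.035 m and z of pin in the frame of tin below 0.035 m and angle between tin's own z axis and vertical below 0.2 rad and contact force between the fingers and pin below 0.2 N and z of cap in the frame of barrel below 0.058 m), for 0.2 s.
At the end, for the whole second after the job is handed in: Gripper holds the cap still, level within 10 degrees, within 20 mm of the barrel axis, 3 to 40 mm above the mouth edge, off the barrel; barrel raised under 4 mm and upright; pin let go in the standing tin, tip within 35 mm of the tin axis and of the bench (horizontal distance between pin and tin below 0.035 m and z of pin in the frame of tin below 0.035 m and angle between tin's own z axis and vertical below 0.2 rad and z of cap in the frame of barrel between 0.079 and 0.116 m and horizontal distance between cap and barrel below 0.02 m and angle between cap's own z axis and vertical below 0.17 rad and contact force between the fingers and cap above 2 N and contact force between cap and barrel below 0.2 N and linear speed of cap below 0.02 m/s and contact force between the fingers and pin below 0.2 N and z of barrel in the frame of nest below 0.01 m and angle between barrel's own z axis and vertical below 0.06 rad); the arm keeps its last pose, push and grip.
It fails at once if the barrel is lifted more than 10 mm in its holder (z of barrel in the frame of nest above 0.016 m).
It fails at once if the tin is tipped over (angle between tin's own z axis and vertical above 0.7 rad).
It fails at once if a stone or pot nearby is moved more than 30 mm (distance of any of stone_4, stone_7, oxide_pot, grit_220 from where it was at the start of the episode above 0.03 m).
It also fails if it takes over 64 s, if anything falls off the work surface, if the arm or the gripper's body presses on something with over 40 N, if the wrist force passes 120 N, or if a joint passes its speed limit or range.

## Working session

There is one attempt and no reset: what is moved stays moved. The work goes in short steps, Python scripts to look and compute and a tool call to move; the robot and the scene stay as the last step left them, time stands still between calls to the robot, and variables do not carry over. Pictures are saved under pics/ and viewed, at most 10 in all, crops included, and the job is handed in when it is done.

Besides the shell and the picture viewer there is one more tool, called after ">>>" in YAML: its name, and indented under it one key for each argument. servo_tool: Moves the arm, as the interface text tells. Its arguments: {"type":"object","properties":{"commands":{"type":"array","items":{"type":"array","items":{"type":"array","items":{"type":"number"}}}}},"required":["commands"]}

```bash
mkdir -p pics; cat > h.py <<'E'
import numpy as np, cv2
from station import r
def cap(n,f=None):
    d=r.capture(n)
    if f: cv2.imwrite('pics/'+f,cv2.cvtColor(d['pixels'],cv2.COLOR_RGB2BGR))
    return d
def ray(d,u,v,z):
    K,R,t=map(np.array,(d['camera_matrix'],d['R'],d['t']))
    c=-R.T@t; w=R.T@np.linalg.inv(K)@[u,v,1]
    return c+w*(z-c[2])/w[2]
def proj(d,X):
    K,R,t=map(np.array,(d['camera_matrix'],d['R'],d['t']))
    p=K@(R@np.array(X)+t); return p[:2]/p[2]
E
python3 - <<'E'
from h import *
import pickle
s=r.sense();print(s['time_s'],s['tcp_pos'],np.round(s['ee_rot'],3).tolist())
for n in('top','side'):
    d=cap(n,n+'0.png'); pickle.dump(d,open(n+'.pkl','wb')); print(n,-np.array(d['R']).T@d['t'],np.round(d['R'],2).tolist())
E
```

```text
0.0 [ 0.23899109 -0.5768029   0.20705688] [[-0.924, -0.383, -0.001], [-0.383, 0.924, 0.002], [0.0, 0.002, -1.0]]
top [ 0.15108888 -0.03124129  1.53854209] [[-0.04, -1.0, -0.0], [-0.98, 0.04, -0.2], [0.2, -0.01, -0.98]]
side [0.21297996 0.91340713 0.65297457] [[-0.97, -0.26, -0.01], [-0.11, 0.47, -0.88], [0.23, -0.84, -0.48]]
```

View pics/top0.png

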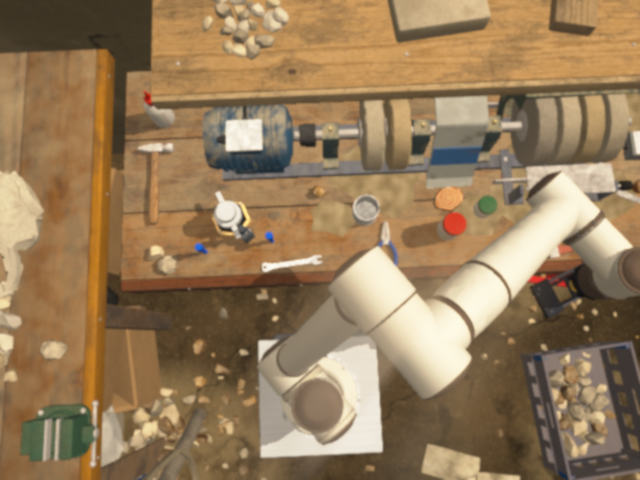

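View pics/side0.png

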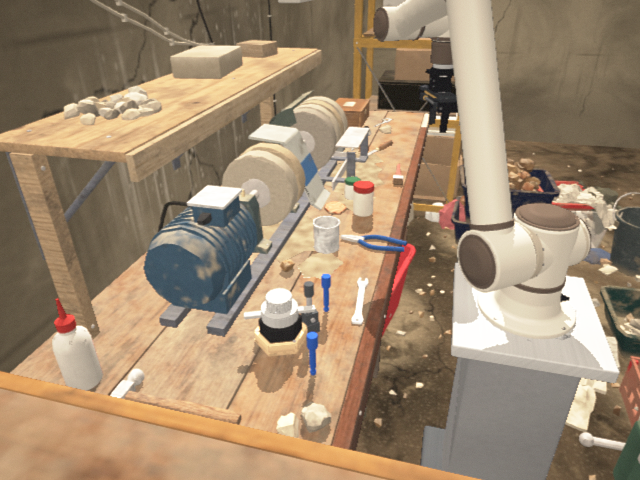

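Top view: cap at (228,213) in the yellow holder, dark socket block and pin near (243,234), tin at (366,208). Side view: the dark pin is at (310,300), beside two blue look-alikes at (326,290) and (312,350). Only the dark steel one stands in the socket, so I'll confirm it in one crop.

```bash
python3 - <<'E'
from h import *
import pickle
T=pickle.load(open('top.pkl','rb'));S=pickle.load(open('side.pkl','rb'))
a=cv2.resize(T['pixels'][180:260,190:280],None,fx=5,fy=6,interpolation=cv2.INTER_CUBIC)[:,:390]
a=cv2.resize(T['pixels'][180:260,190:280],(398,354),interpolation=cv2.INTER_CUBIC)
b=cv2.resize(S['pixels'][270:370,230:340],(398,362),interpolation=cv2.INTER_CUBIC)[:354]
cv2.imwrite('pics/crop1.png',cv2.cvtColor(np.hstack([a,b]),cv2.COLOR_RGB2BGR))
print('cap',ray(T,228,211,.1075),'tin',ray(T,366,205,.078),'pin',ray(T,245,235,.11))
print(T['camera_matrix'][0][0],S['camera_matrix'][0][0])
E
```

```text
cap [0.48674096 0.21677134 0.1075    ] tin [ 0.49336387 -0.14966822  0.078     ] pin [0.41998329 0.17267396 0.11      ]
557.0721432534804 472.2048870883448
```

View pics/crop1.png

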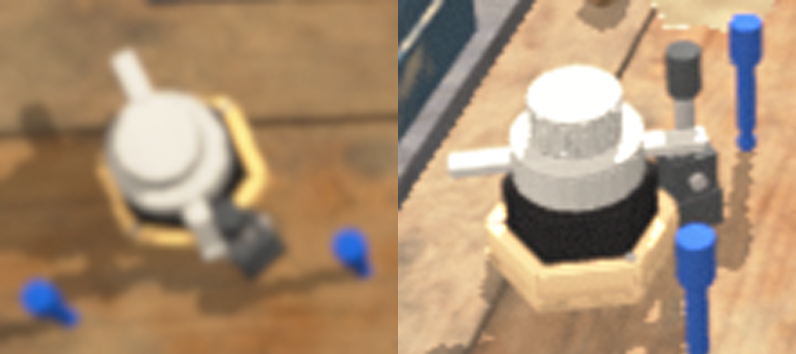

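The dark pin in the steel socket (side ≈ (309,284), top ≈ (242,229)) is the right one. The blue ones stand free on the bench and are not meant.

```bash
python3 - <<'E'
from h import *
import pickle
T=pickle.load(open('top.pkl','rb'));S=pickle.load(open('side.pkl','rb'))
def tri(a,b):
    P=[np.array(d['camera_matrix'])@np.c_[d['R'],d['t']] for d in(T,S)]
    X=cv2.triangulatePoints(P[0],P[1],np.array(a,float),np.array(b,float)); return (X[:3]/X[3]).ravel()
ct=(224.6,212.6); pt=(242.4,228.8)
print('capT',ray(T,*ct,.1075),'capS',ray(S,278.6,294,.1075),tri(ct,(278.6,294)))
print('pinT',ray(T,*pt,.116),'pinS',ray(S,308.7,284.4,.116),tri(pt,(308.7,284.4)))
for b in((200,246),(267,236)): print('blue',ray(T,*b,.1))
print('tinS',ray(S,326.5,223,.078),'tinT',ray(T,366,203,.078))
s=r.sense();print(s['joints'])
E
```

```text
capT [0.48282688 0.22575699 0.1075    ] capS [0.48931218 0.21706531 0.1075    ] [0.48339258 0.22509994 0.11346698]
pinT [0.43555367 0.17831932 0.116     ] pinS [0.43801329 0.18367747 0.116     ] [0.43759429 0.17907067 0.11240937]
blue [0.39796467 0.29212029 0.1       ]
blue [0.41658367 0.11647107 0.1       ]
tinS [ 0.48593568 -0.14569472  0.078     ] tinT [ 0.49889251 -0.14999504  0.078     ]
[-5.26774150e+01  2.20841165e+01  3.88657995e-01 -2.56085769e-02
 -6.84114935e+01 -1.48157654e+01]
```

>>> servo_tool:
  commands:
    - [[0,-34,32,-8,0,0,-0.06],[0,-68,64,-16,0,0,-0.12],[0,-102,96,-24,0,0,-0.18],[0,-136,128,-32,0,0,-0.24],[0,-170,160,-40,0,0,-0.32]]

```text
time_s: 0.6
tcp_pos: [0.3352, -0.3626, 0.248]
ee_rot: [[-0.755, -0.656, -0.001], [-0.656, 0.755, 0.001], [0.0, 0.001, -1.0]]
wrist_force: [1.7, -0.6, 0.7]
gripper_width: 1.0
gripper_force: 0.0
```

>>> servo_tool:
  commands:
    - [[0.3,-44,18,0,0,0,0],[0.5,-88,36,0,0,0,0],[0.5,-132,54,0,0,0,0],[0.5,-176,72,0,0,0,0],[0.5,-219,92,0,0,0,0]]

```text
time_s: 1.1
tcp_pos: [0.4409, -0.1497, 0.248]
ee_rot: [[-0.756, -0.654, -0.0], [-0.654, 0.756, 0.0], [-0.0, 0.0, -1.0]]
wrist_force: [0.5, -0.5, 0.2]
gripper_width: 0.632
gripper_force: 0.0
```

```bash
python3 - <<'E'
from h import *
import pickle
s=r.sense();d=cap('wrist','w1.png');pickle.dump(d,open('w1.pkl','wb'))
print(s['tcp_pos'],-np.array(d['R']).T@d['t'],np.round(d['R'],2).tolist(),proj(d,[.49,-.148,.078]))
E
```

```text
[ 0.4409192  -0.14972609  0.24802602] [ 0.38252503 -0.20029243  0.4238415 ] [[-0.65, 0.76, -0.0], [0.73, 0.63, 0.28], [0.21, 0.18, -0.96]] [292.53046829 257.15128767]
```

View pics/w1.png

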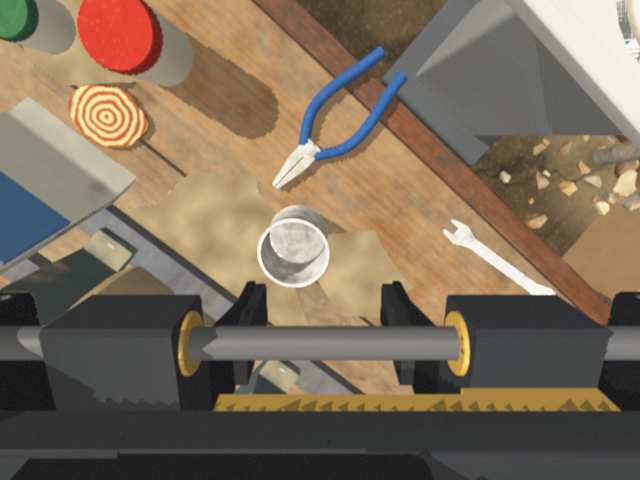

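Wrist view: the tin's rim is centred at about (293,252), with its shadowed inside at (298,240), upright and clear around it. On to the pin.

>>> servo_tool:
  commands:
    - [[0.5,-25,36,0,0,0,0],[0.5,-50,72,0,0,0,0],[0.5,-75,108,0,0,0,0],[0.5,-100,144,0,0,0,0],[0.5,-124,180,0,0,0,0]]

```text
time_s: 1.65
tcp_pos: [0.4159, 0.0671, 0.248]
ee_rot: [[-0.757, -0.654, -0.0], [-0.654, 0.757, 0.0], [0.0, 0.0, -1.0]]
wrist_force: [0.2, 1.1, -0.5]
gripper_width: 0.497
gripper_force: 0.0
```

>>> servo_tool:
  commands:
    - [[0.5,-20,30,0,0,0,0],[0.5,-40,60,0,0,0,0],[0.5,-50,73,0,0,0,0],[0.5,-50,73,0,0,0,0],[0.5,-50,73,0,0,0,0]]

```text
time_s: 2.15
tcp_pos: [0.4064, 0.1533, 0.2478]
ee_rot: [[-0.756, -0.654, -0.001], [-0.654, 0.756, -0.001], [0.001, 0.0, -1.0]]
wrist_force: [-1.2, -0.6, -0.7]
gripper_width: 0.498
gripper_force: 0.0
```

```bash
python3 - <<'E'
from h import *
import pickle
w=pickle.load(open('w1.pkl','rb'));print('tin',ray(w,293.5,252,.078))
s=r.sense();d=cap('wrist','w2.png');pickle.dump(d,open('w2.pkl','wb'))
print(s['tcp_pos'],np.round(s['joints'],1),proj(d,[.437,.181,.116]),proj(d,[.485,.221,.1075]))
E
```

```text
tin [ 0.48522888 -0.15069603  0.078     ]
[0.40640472 0.15332166 0.24777146] [ 42.2   1.3 -20.5  -0.  -68.3 -91.4] [324.51915939 274.05152813] [323.16601271 331.47803729]
```

View pics/w2.png

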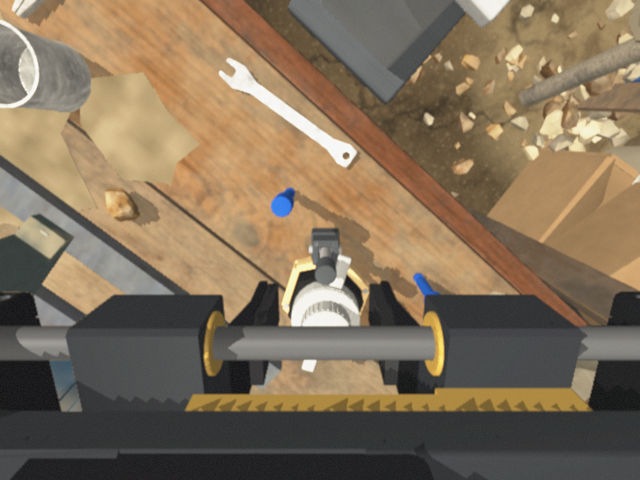

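Wrist view: dark pin head at about (326,270) just in front of the cap (325,305), blue look-alikes at (283,204) and (425,285) not meant. One enlarged crop to pin down centres.

```bash
python3 - <<'E'
from h import *
import pickle
d=pickle.load(open('w2.pkl','rb'))
a=cv2.resize(d['pixels'][220:340,270:390],(600,600),interpolation=cv2.INTER_CUBIC)
cv2.imwrite('pics/c2.png',cv2.cvtColor(a,cv2.COLOR_RGB2BGR))
E
```

```text
(no output)
```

View pics/c2.png

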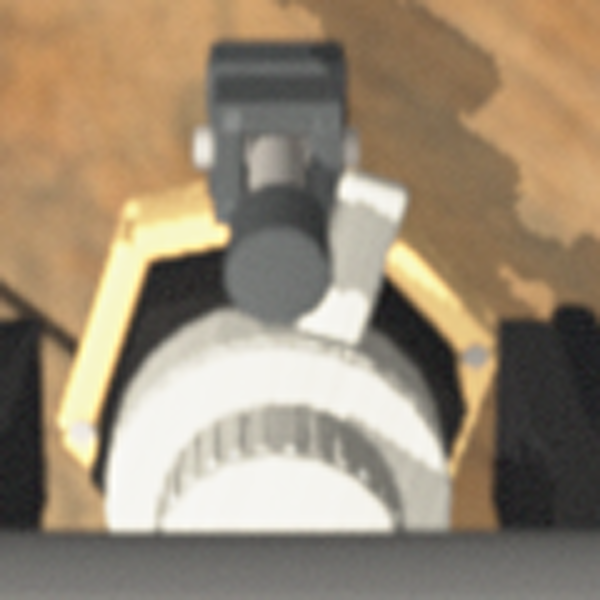

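Pin head centre at (325.4,274.6), the cap's grip column at about 326, and the ear touches the pin at its right. The fingertips at 83 mm will pass above the ear's 71.5 mm top.

```bash
python3 - <<'E'
from h import *
import pickle
d=pickle.load(open('w2.pkl','rb'))
p=ray(d,325.4,274.6,.116); s=r.sense(); R=np.array(s['ee_rot'])
print(p, 1e3*R.T@(np.array([p[0],p[1],.094])-s['tcp_pos']))
print(ray(d,325.8,305,.0815))
E
```

```text
[0.43687874 0.18194059 0.116     ] [-42.12036533   2.12416188 153.82837794]
[0.47158897 0.21289697 0.0815    ]
```

>>> servo_tool:
  commands:
    - [[0.5,-21,1,20,0,0,0],[0.5,-42,2,50,0,0,0],[0.5,-42,2,85,0,0,0],[0.5,-42,2,110,0,0,0],[0.5,-42,2,110,0,0,0]]

```text
time_s: 2.7
tcp_pos: [0.4351, 0.1796, 0.1348]
ee_rot: [[-0.758, -0.652, -0.007], [-0.652, 0.758, -0.005], [0.009, 0.001, -1.0]]
wrist_force: [0.1, -0.4, 0.9]
gripper_width: 0.5
gripper_force: 0.0
```

>>> servo_tool:
  commands:
    - [[0.5,0,0,15,0,0,0],[0.5,0,0,30,0,0,0],[0.5,0,0,42,0,0,0],[0.5,0,0,42,0,0,0],[0.5,0,0,42,0,0,0]]

```text
time_s: 3.2
tcp_pos: [0.4382, 0.1825, 0.0976]
ee_rot: [[-0.757, -0.654, 0.002], [-0.654, 0.757, 0.001], [-0.002, -0.0, -1.0]]
wrist_force: [-0.3, -0.1, 0.7]
gripper_width: 0.5
gripper_force: 0.0
```

>>> servo_tool:
  commands:
    - [[1,0,0,0,0,0,0],[1,0,0,0,0,0,0],[1,0,0,0,0,0,0],[1,0,0,0,0,0,0],[1,0,0,0,0,0,0]]

```text
time_s: 3.7
tcp_pos: [0.4374, 0.1827, 0.0965]
ee_rot: [[-0.756, -0.654, 0.001], [-0.654, 0.756, 0.0], [-0.001, -0.0, -1.0]]
wrist_force: [-1.1, -0.2, 1.6]
gripper_width: 0.208
gripper_force: 30.0
```

>>> servo_tool:
  commands:
    - [[1,0,0,-3,0,0,0],[1,0,0,-6,0,0,0],[1,0,0,-12,0,0,0],[1,0,0,-20,0,0,0],[1,0,0,-30,0,0,0]]

```text
time_s: 4.2
tcp_pos: [0.4386, 0.1832, 0.1282]
ee_rot: [[-0.756, -0.655, 0.003], [-0.655, 0.756, 0.001], [-0.003, -0.001, -1.0]]
wrist_force: [0.8, -0.3, -0.9]
gripper_width: 0.206
gripper_force: 30.0
```

>>> servo_tool:
  commands:
    - [[1,0,0,-20,0,0,0],[1,0,0,-45,0,0,0],[1,0,0,-70,0,0,0],[1,0,0,-90,0,0,0],[1,0,0,-90,0,0,0]]

```text
time_s: 4.7
tcp_pos: [0.44, 0.1842, 0.2219]
ee_rot: [[-0.756, -0.655, 0.01], [-0.655, 0.756, 0.006], [-0.012, -0.002, -1.0]]
wrist_force: [0.5, -0.0, -0.7]
gripper_width: 0.206
gripper_force: 30.0
```

```bash
python3 - <<'E'
from h import *
import pickle
s=r.sense(); print(s['tcp_pos'],s['gripper_width'],s['gripper_force'],np.round(s['ee_rot'],3).tolist())
S=cap('side')
a=cv2.resize(S['pixels'][190:350,220:380],(600,600),interpolation=cv2.INTER_CUBIC)
cv2.imwrite('pics/s3.png',cv2.cvtColor(a,cv2.COLOR_RGB2BGR))
R=np.array(s['ee_rot']); print(1e3*R.T@(np.array([.4865,-.149,.190])-s['tcp_pos']))
E
```

```text
[0.44003739 0.18415024 0.22192018] 0.20640416998839814 30.001028180122375 [[-0.756, -0.655, 0.01], [-0.655, 0.756, 0.006], [-0.012, -0.002, -1.0]]
[ 183.38520679 -282.17308084   30.24853015]
```

View pics/s3.png

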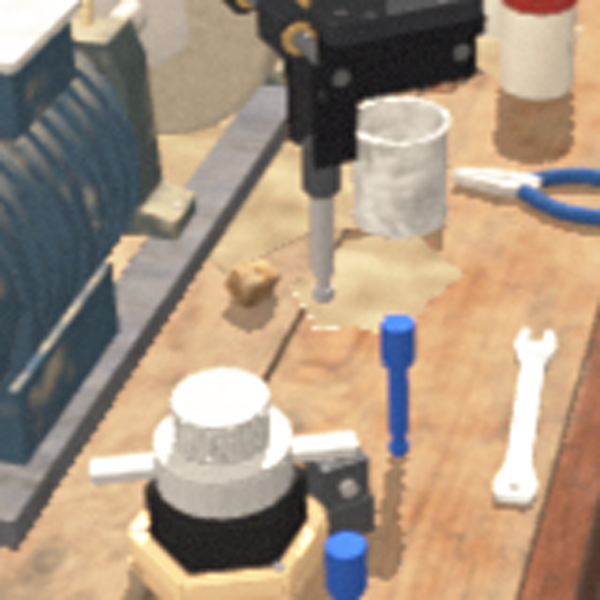

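The pin hangs straight from the jaws (tip at crop (322,297)), and the cap and socket are undisturbed. On to the tin.

>>> servo_tool:
  commands:
    - [[1,20,-30,0,0,0,0],[1,42,-65,0,0,0,0],[1,65,-100,0,0,0,0],[1,88,-135,0,0,0,0],[1,110,-170,0,0,0,0]]

```text
time_s: 5.25
tcp_pos: [0.4649, -0.0197, 0.2162]
ee_rot: [[-0.756, -0.654, 0.0], [-0.654, 0.756, -0.0], [-0.0, -0.0, -1.0]]
wrist_force: [0.9, 0.5, -0.6]
gripper_width: 0.205
gripper_force: 30.0
```

>>> servo_tool:
  commands:
    - [[1,22,-35,0,0,0,0],[1,44,-68,0,0,0,0],[1,60,-95,5,0,0,0],[1,73,-112,15,0,0,0],[1,73,-112,20,0,0,0]]

```text
time_s: 5.75
tcp_pos: [0.4825, -0.1525, 0.1949]
ee_rot: [[-0.759, -0.651, -0.002], [-0.651, 0.759, -0.0], [0.002, 0.001, -1.0]]
wrist_force: [-1.3, -0.6, -0.6]
gripper_width: 0.209
gripper_force: 30.0
```

>>> servo_tool:
  commands:
    - [[1,0,0,0,0,0,0],[1,0,0,0,0,0,0],[1,0,0,0,0,0,0],[1,0,0,0,0,0,0],[1,0,0,0,0,0,0]]

```text
time_s: 6.25
tcp_pos: [0.4834, -0.15, 0.1966]
ee_rot: [[-0.756, -0.655, 0.001], [-0.655, 0.756, 0.0], [-0.001, -0.001, -1.0]]
wrist_force: [0.2, 0.5, -0.9]
gripper_width: 0.208
gripper_force: 30.0
```

```bash
python3 - <<'E'
from h import *
s=r.sense(); R=np.array(s['ee_rot']); p=np.array(s['tcp_pos']);print(p,s['gripper_width'],np.round(R,3).tolist(), 1e3*R.T@(np.array([.4855,-.149,.098])-p))
S=cap('side');W=cap('wrist')
a=cv2.resize(S['pixels'][180:270,280:370],(398,398),interpolation=cv2.INTER_CUBIC)
b=cv2.resize(W['pixels'][180:380,220:420],(398,398),interpolation=cv2.INTER_CUBIC)
cv2.imwrite('pics/s4.png',cv2.cvtColor(np.hstack([a,b]),cv2.COLOR_RGB2BGR))
tip=p+R@[0,0,.0725];print(tip,proj(S,tip),proj(S,[.4855,-.149,.078]),proj(W,[.4855,-.149,.078]))
E
```

```text
[ 0.48341672 -0.1499613   0.19657199] 0.2083886815840082 [[-0.756, -0.655, 0.001], [-0.655, 0.756, 0.0], [-0.001, -0.001, -1.0]] [-2.14216014 -0.58419132 98.57368748]
[ 0.48347679 -0.14996114  0.12407202] [327.72472332 206.51675039] [326.97183086 222.44769411] [322.91327311 235.72916806]
```

View pics/s4.png

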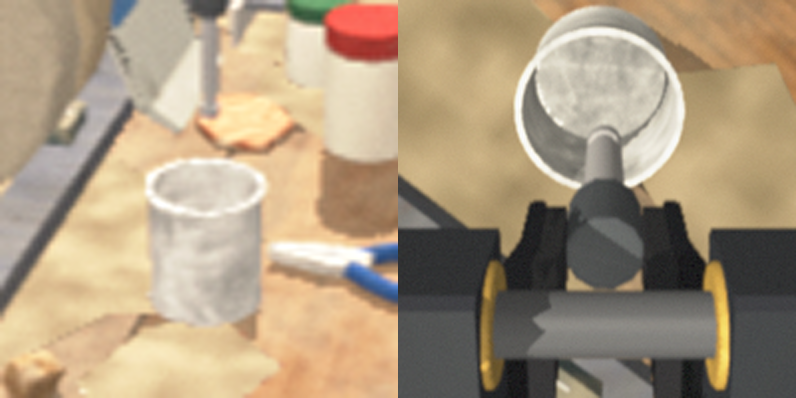

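Side: tip at (327,205) over the rim centre (327,222). Wrist: rim centre at (321.5,233), predicted (323,236). It is aligned to within 3 mm, so I lower and release.

>>> servo_tool:
  commands:
    - [[1,-3,0,15,0,0,0],[1,-3,0,35,0,0,0],[1,-3,0,55,0,0,0],[1,-3,0,75,0,0,0],[1,-3,0,90,0,0,0]]

```text
time_s: 6.85
tcp_pos: [0.485, -0.1484, 0.105]
ee_rot: [[-0.756, -0.654, -0.001], [-0.654, 0.756, 0.0], [0.001, 0.001, -1.0]]
wrist_force: [-1.1, 0.3, -0.4]
gripper_width: 0.204
gripper_force: 30.0
```

>>> servo_tool:
  commands:
    - [[1,0,0,8,0,0,0],[1,0,0,8,0,0,0],[0.5,0,0,8,0,0,0],[0.5,0,0,8,0,0,0],[0.5,0,0,8,0,0,0]]

```text
time_s: 7.35
tcp_pos: [0.4862, -0.1486, 0.0991]
ee_rot: [[-0.756, -0.654, 0.002], [-0.654, 0.756, -0.0], [-0.002, -0.001, -1.0]]
wrist_force: [-0.3, 0.4, 0.3]
gripper_width: 0.395
gripper_force: 0.0
```

>>> servo_tool:
  commands:
    - [[0.5,0,0,0,0,0,0],[0.5,0,0,-20,0,0,0],[0.5,0,0,-50,0,0,0],[0.2,0,0,-80,0,0,0],[0,0,0,-110,0,0,0]]

```text
time_s: 7.85
tcp_pos: [0.4853, -0.1486, 0.2097]
ee_rot: [[-0.757, -0.654, 0.0], [-0.654, 0.757, -0.0], [-0.0, -0.0, -1.0]]
wrist_force: [-0.2, 0.2, -0.0]
gripper_width: 0.604
gripper_force: 0.0
```

```bash
python3 - <<'E'
from h import *
s=r.sense(); p=np.array(s['tcp_pos']);print(p,s['gripper_width'],np.round(s['joints'],1))
S=cap('side')
a=cv2.resize(S['pixels'][180:350,220:390],(600,600),interpolation=cv2.INTER_CUBIC)
cv2.imwrite('pics/s5.png',cv2.cvtColor(a,cv2.COLOR_RGB2BGR))
E
```

```text
[ 0.48531557 -0.14858876  0.20966289] 0.6036432110969712 [  1.3  10.5 -15.6   0.  -63.9 -50.5]
```

View pics/s5.png

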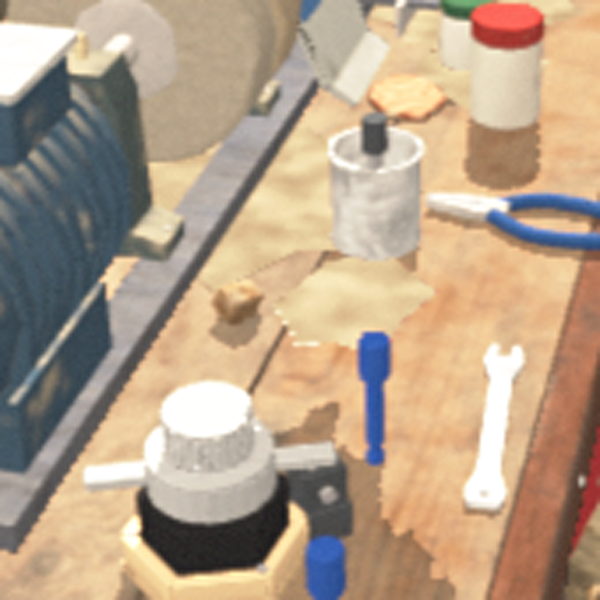

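The pin stands in the upright tin at crop (375,135); the cap is untouched. Next I locate the cap axis.

```bash
python3 - <<'E'
from h import *
import pickle
d=pickle.load(open('w2.pkl','rb'));S=pickle.load(open('side.pkl','rb'));T=pickle.load(open('top.pkl','rb'))
pin=np.array([.4375,.1823])
for z,u in((.1075,326.0),(.0815,325.6)):
    best=min((abs(np.hypot(*(ray(d,u,v,z)[:2]-pin))-.0638),v) for v in np.arange(290,380,.5)); print(z,best,ray(d,u,best[1],z))
print(ray(S,278.4,295.5,.1075),ray(T,224.6,212.6,.1075))
s=r.sense();R=np.array(s['ee_rot']);print(1e3*R.T@(np.array([.485,.225,.20])-s['tcp_pos']))
E
```

```text
0.1075 (np.float64(0.00017826496742116837), np.float64(334.0)) [0.48526725 0.22486182 0.1075    ]
0.0815 (np.float64(0.00015180970531608606), np.float64(321.0)) [0.48541355 0.22465712 0.0815    ]
[0.48807389 0.22175296 0.1075    ] [0.48282688 0.22575699 0.1075    ]
[-242.39913325  285.4044196    14.36701155]
```

```bash
python3 - <<'E'
from h import *
import pickle
T=pickle.load(open('top.pkl','rb'));S=pickle.load(open('side.pkl','rb'))
for z in(.05,.1,.15,.2): print(z,[np.round(ray(T,u,v,z)[:2],3).tolist() for u,v in((205,165),(240,170),(290,165),(240,105))], [np.round(ray(S,u,v,z)[:2],3).tolist() for u,v in((200,310),(262,240),(255,210))])
E
```

```text
0.05 [[0.635, 0.29], [0.616, 0.192], [0.624, 0.053], [0.809, 0.19]] [[0.657, 0.235], [0.638, -0.067], [0.721, -0.227]]
0.1 [[0.618, 0.279], [0.6, 0.185], [0.608, 0.05], [0.787, 0.182]] [[0.62, 0.291], [0.602, 0.014], [0.679, -0.133]]
0.15 [[0.602, 0.268], [0.584, 0.177], [0.592, 0.047], [0.764, 0.175]] [[0.583, 0.347], [0.567, 0.096], [0.637, -0.038]]
0.2 [[0.586, 0.257], [0.569, 0.17], [0.576, 0.044], [0.742, 0.167]] [[0.546, 0.403], [0.532, 0.177], [0.595, 0.057]]
```

>>> servo_tool:
  commands:
    - [[0,-24,28,0,0,0,0.1],[0,-48,57,0,0,0,0.2],[0,-73,86,0,0,0,0.3],[0,-97,114,0,0,0,0.4],[0,-121,143,0,0,0,0.5]]

```text
time_s: 8.4
tcp_pos: [0.4833, 0.0402, 0.2085]
ee_rot: [[-0.978, -0.207, 0.001], [-0.207, 0.978, 0.0], [-0.001, 0.0, -1.0]]
wrist_force: [1.1, -0.1, -1.1]
gripper_width: 0.988
gripper_force: 0.0
```

>>> servo_tool:
  commands:
    - [[0,0,0,0,0,0,0.13],[0,0,0,0,0,0,0.26],[0,0,0,0,0,0,0.39],[0,0,0,0,0,0,0.52],[0,0,0,0,0,0,0.52]]

```text
time_s: 8.9
tcp_pos: [0.4835, 0.0388, 0.2083]
ee_rot: [[-0.953, 0.302, 0.0], [0.302, 0.953, 0.0], [-0.0, 0.0, -1.0]]
wrist_force: [-0.2, -0.1, -0.4]
gripper_width: 0.995
gripper_force: 0.0
```

```bash
cat > g.py <<'E'
from h import *
import sys
s=r.sense();R=np.array(s['ee_rot']);t=np.array([float(a) for a in sys.argv[1:4]])
print(s['tcp_pos'],s['gripper_width'],s['wrist_force'],s['moment'],'yaw_y',np.degrees(np.arctan2(R[1,1],R[0,1])),np.round(s['joints'],1),'go',1e3*R.T@(t-s['tcp_pos']))
E
python3 g.py .4855 .2243 .20
```

```text
[0.48347654 0.03884857 0.20828929] 0.9951247645949016 [-0.17132981 -0.06186558 -0.43131517] [-0.0580371  -0.02499774 -0.01958947] yaw_y 72.41728967605901 [  23.8    8.3  -18.5   -0.   -63.1 -131.4] go [ 54.09544173 177.3956584    8.33691174]
```

Move close, but 40 mm short, for one measured wrist view of the cap.

>>> servo_tool:
  commands:
    - [[0,20,36,0,0,0,0],[0,40,72,0,0,0,0],[0,60,108,0,0,0,0],[0,80,144,0,0,0,0],[0,94,177,0,0,0,0]]

```text
time_s: 9.4
tcp_pos: [0.4467, 0.2376, 0.2085]
ee_rot: [[-0.954, 0.299, 0.001], [0.299, 0.954, 0.001], [-0.0, 0.001, -1.0]]
wrist_force: [0.6, 0.3, -0.2]
gripper_width: 0.999
gripper_force: 0.0
```

>>> servo_tool:
  commands:
    - [[0,0,0,0,0,0,0],[0,0,0,0,0,0,0],[0,0,0,0,0,0,0],[0,0,0,0,0,0,0],[0,0,0,0,0,0,0]]

```text
time_s: 9.9
tcp_pos: [0.4476, 0.235, 0.2083]
ee_rot: [[-0.953, 0.303, 0.0], [0.303, 0.953, 0.0], [-0.0, 0.0, -1.0]]
wrist_force: [0.3, 0.2, -0.5]
gripper_width: 0.998
gripper_force: 0.0
```

```bash
python3 g.py .4855 .2243 .097; python3 - <<'E'
from h import *
import pickle
d=cap('wrist','w6.png');pickle.dump(d,open('w6.pkl','wb'))
print(proj(d,[.4855,.2243,.1075]),proj(d,[.4855,.2243,.0815]))
hsv=cv2.cvtColor(d['pixels'],cv2.COLOR_RGB2HSV)
m=((hsv[...,1]<45)&(hsv[...,2]>110)).astype(np.uint8)
n,l,st,c=cv2.connectedComponentsWithStats(m)
for i in range(1,n):
    if st[i,4]>300: print(st[i],c[i])
E
```

```text
[0.44758231 0.23499106 0.20827513] 0.9981546706636815 [ 0.33596472  0.16402554 -0.46470213] [-0.08740265 -0.02811366  0.0120932 ] yaw_y 72.34138224780564 [  46.1   10.4  -16.    -0.   -63.7 -153.8] go [-39.36880238   1.30276481 111.27715064]
[325.48831786 285.00065998] [325.35779496 273.47750298]
[ 149   51  116   50 1351] [209.84085862  72.60695781]
[  61  136  150   83 2506] [137.39944134 176.55985634]
[ 267  209  113  116 6362] [324.2829299  268.51744734]
[ 180  360  159   52 2057] [240.81964025 386.46718522]
[346 360  40  17 473] [364.08245243 366.0359408 ]
```

>>> servo_tool:
  commands:
    - [[0,-20,0,10,0,0,0],[0,-39,0,30,0,0,0],[0,-39,0,50,0,0,0],[0,-39,0,70,0,0,0],[0,-39,0,80,0,0,0]]

```text
time_s: 10.45
tcp_pos: [0.484, 0.2229, 0.1264]
ee_rot: [[-0.953, 0.304, -0.002], [0.304, 0.953, -0.002], [0.002, -0.002, -1.0]]
wrist_force: [-0.6, -0.4, 0.5]
gripper_width: 0.996
gripper_force: 0.0
```

>>> servo_tool:
  commands:
    - [[0,0,0,10,0,0,0],[0,0,0,20,0,0,0],[0,0,0,28,0,0,0],[0,0,0,32,0,0,0],[0,0,0,32,0,0,0]]

```text
time_s: 10.95
tcp_pos: [0.4844, 0.224, 0.0958]
ee_rot: [[-0.953, 0.302, -0.001], [0.302, 0.953, -0.001], [0.0, -0.001, -1.0]]
wrist_force: [0.5, 0.0, -1.0]
gripper_width: 1.0
gripper_force: 0.0
```

>>> servo_tool:
  commands:
    - [[0.35,0,0,0,0,0,0],[0.6,0,0,0,0,0,0],[0.6,0,0,0,0,0,0],[0.6,0,0,0,0,0,0],[0.6,0,0,0,0,0,0]]

```text
time_s: 11.45
tcp_pos: [0.4847, 0.2242, 0.0963]
ee_rot: [[-0.953, 0.302, 0.0], [0.302, 0.953, 0.0], [-0.0, 0.0, -1.0]]
wrist_force: [-0.5, -0.4, 0.4]
gripper_width: 0.634
gripper_force: 0.0
```

```bash
python3 g.py .4855 .2243 .096
```

```text
[0.4846661  0.22416373 0.09633512] 0.6344650885835504 [-0.46303843 -0.4003355   0.35188749] [-0.13955702  0.03359335  0.01219721] yaw_y 72.39933586948698 [  42.2   19.6  -21.1    0.   -49.2 -149.8] go [-0.75358209  0.38194279  0.33539508]
```

Close fully, then turn gently to see the torque.

>>> servo_tool:
  commands:
    - [[1,0,0,0,0,0,0],[1,0,0,0,0,0,0],[1,0,0,0,0,0,0],[1,0,0,0,0,0,0],[1,0,0,0,0,0,0]]

```text
time_s: 11.95
tcp_pos: [0.4846, 0.2241, 0.0961]
ee_rot: [[-0.953, 0.302, -0.0], [0.302, 0.953, -0.0], [0.0, -0.0, -1.0]]
wrist_force: [0.1, 0.4, 0.6]
gripper_width: 0.175
gripper_force: 0.0
```

>>> servo_tool:
  commands:
    - [[1,0,0,0,0,0,-0.06],[1,0,0,0,0,0,-0.13],[1,0,0,-0.5,0,0,-0.2],[1,0,0,-0.5,0,0,-0.27],[1,0,0,-0.7,0,0,-0.35]]

```text
time_s: 12.45
tcp_pos: [0.4846, 0.2241, 0.0968]
ee_rot: [[-0.999, -0.046, -0.0], [-0.046, 0.999, 0.0], [0.0, 0.0, -1.0]]
wrist_force: [0.4, -0.7, -0.6]
gripper_width: 0.002
gripper_force: 0.0
```

```bash
python3 g.py .4855 .2243 .096
```

```text
[0.48457749 0.22410731 0.09683699] 0.001823959296710917 [ 0.35613346 -0.70977567 -0.6349543 ] [-0.00832678 -0.04218214  0.00115552] yaw_y 92.63220946348098 [  42.2   19.6  -21.1   -0.   -49.3 -129.6] go [-0.93041922  0.15011691  0.83695287]
```

The fingers shut without meeting the grip, so I look with the last picture.

```bash
python3 - <<'E'
from h import *
import pickle
S=cap('side');W=pickle.load(open('w6.pkl','rb'));T=cap('top')
a=cv2.resize(S['pixels'][220:360,220:360],(400,400),interpolation=cv2.INTER_CUBIC)
b=cv2.resize(W['pixels'][180:360,230:410],(400,400),interpolation=cv2.INTER_CUBIC)
c=cv2.resize(T['pixels'][170:270,170:290],(240,200),interpolation=cv2.INTER_CUBIC)
o=np.zeros((600,800,3),np.uint8);o[:400,:400]=a;o[:400,400:]=b;o[400:,:240]=c
o[400:,240:480]=cv2.resize(S['pixels'][200:360,220:380],(240,200));o[400:,480:720]=cv2.resize(cap('wrist')['pixels'],(240,200))
cv2.imwrite('pics/s7.png',cv2.cvtColor(o,cv2.COLOR_RGB2BGR))
p=r.sense()['tcp_pos'];print(proj(S,p),proj(S,p+np.array([0,0,-.011])))
E
```

```text
[279.9986098  300.93799947] [280.30176133 305.49187196]
```

View pics/s7.png

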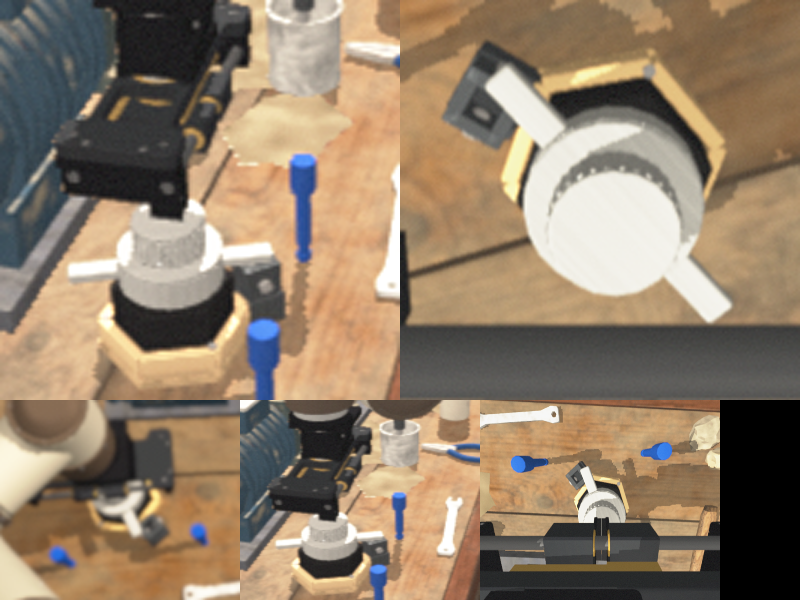

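The side crop shows the shut fingertips at about (279.5,295), resting above the cap's top. They sit roughly 15–20 mm higher than the nominal tip, and only the top 10 mm of the pin's head had been held earlier too. The cap and its ears are unmoved and its top disc is at wrist (326.8,284.4), so x and y are right. I back off, open to about 62 mm and go lower, watching the force.

>>> servo_tool:
  commands:
    - [[1,0,0,-15,0,0,0],[1,0,0,-30,0,0,0.1],[0.6,0,0,-30,0,0,0.2],[0.29,0,0,-30,0,0,0.3],[0.29,0,0,-30,0,0,0.35]]

```text
time_s: 13.1
tcp_pos: [0.4846, 0.2241, 0.127]
ee_rot: [[-0.952, 0.307, 0.0], [0.307, 0.952, 0.0], [-0.0, 0.0, -1.0]]
wrist_force: [0.3, -0.4, -0.6]
gripper_width: 0.191
gripper_force: 0.0
```

>>> servo_tool:
  commands:
    - [[0.29,0,0,0,0,0,0],[0.29,0,0,0,0,0,0],[0.29,0,0,10,0,0,0],[0.29,0,0,20,0,0,0],[0.29,0,0,28,0,0,0]]

```text
time_s: 13.6
tcp_pos: [0.484, 0.2237, 0.0973]
ee_rot: [[-0.953, 0.303, -0.002], [0.303, 0.953, -0.001], [0.001, -0.001, -1.0]]
wrist_force: [-0.8, -0.4, -0.4]
gripper_width: 0.644
gripper_force: 0.0
```

>>> servo_tool:
  commands:
    - [[0.29,0,0,3,0,0,0],[0.29,0,0,6,0,0,0],[0.29,0,0,9,0,0,0],[0.29,0,0,12,0,0,0],[0.29,0,0,12,0,0,0]]

```text
time_s: 14.1
tcp_pos: [0.4844, 0.224, 0.0866]
ee_rot: [[-0.953, 0.302, -0.0], [0.302, 0.953, -0.0], [0.0, -0.0, -1.0]]
wrist_force: [-0.1, 0.3, 0.9]
gripper_width: 0.706
gripper_force: 0.0
```

```bash
python3 g.py .4855 .2243 .078; python3 - <<'E'
from h import *
import pickle
W=pickle.load(open('w6.pkl','rb'));K=np.array(W['camera_matrix']);c=-np.array(W['R']).T@W['t']
print(K[0,0],c,'depth by disc',K[0,0]*.025/30.6,'depth at z',(np.array(W['R'])@[.4855,.2243,.1075]+W['t'])[2], ray(W,326.8,284.4,.1075))
E
```

```text
[0.4844437  0.22400854 0.08655782] 0.7064039682591083 [-0.1113128   0.3164456   0.91771642] [-0.05593596 -0.03650491  0.02596654] yaw_y 72.39608825811322 [  42.2   20.4  -21.8   -0.   -47.9 -149.8] go [-0.92136005  0.60039794  8.55731132]
366.59015086241436 [0.37405459 0.2581803  0.38409181] depth by disc 0.2995017572405346 depth at z 0.29816032833272643 [0.48532007 0.22547489 0.1075    ]
```

>>> servo_tool:
  commands:
    - [[0.29,-1,1,1,0,0,0],[0.29,-1,1,2,0,0,0],[0.29,-1,1,3,0,0,0],[0.29,-1,1,4,0,0,0],[0.29,-1,1,4,0,0,0]]

```text
time_s: 14.6
tcp_pos: [0.4857, 0.2247, 0.0827]
ee_rot: [[-0.953, 0.302, -0.0], [0.302, 0.953, -0.0], [0.0, -0.0, -1.0]]
wrist_force: [-0.1, -0.5, -0.5]
gripper_width: 0.711
gripper_force: 0.0
```

>>> servo_tool:
  commands:
    - [[0.29,0,0,1,0,0,0],[0.29,0,0,2,0,0,0],[0.29,0,0,3,0,0,0],[0.29,0,0,4,0,0,0],[0.29,0,0,4,0,0,0]]

```text
time_s: 15.1
tcp_pos: [0.4858, 0.2247, 0.0787]
ee_rot: [[-0.953, 0.302, -0.0], [0.302, 0.953, -0.0], [0.0, -0.0, -1.0]]
wrist_force: [-0.7, 0.7, -0.5]
gripper_width: 0.711
gripper_force: 0.0
```

```bash
python3 g.py .4853 .225 .078; python3 - <<'E'
from h import *
S=cap('side'); p=r.sense()['tcp_pos']; px=S['pixels']
# dark finger pixels down the columns of each finger
R=np.array(r.sense()['ee_rot'])
for s in(-1,1):
    for w in (.036,.042):
        q=p+R@[0,s*w,0]; u,v=proj(S,q); print(s,w,u,v,[int(px[int(v)+k,int(round(u))].mean()) for k in range(-24,16,2)])
E
```

```text
[0.48576282 0.22468752 0.07868362] 0.7108902336966546 [-0.65332985  0.72116168 -0.51545948] [-0.05482078 -0.04522994  0.01355518] yaw_y 72.3971993926626 [  42.2   21.1  -22.    -0.   -46.9 -149.8] go [0.5355195  0.15806709 0.68367934]
-1 0.036 290.58020383828165 298.96636152293433 [45, 44, 45, 41, 46, 50, 46, 46, 46, 60, 134, 177, 185, 202, 156, 164, 166, 185, 194, 201]
-1 0.042 292.3161869740282 297.4304535457426 [38, 39, 40, 42, 41, 40, 47, 39, 38, 39, 42, 137, 186, 254, 197, 185, 183, 204, 191, 196]
1 0.036 268.41587170567874 318.57621477012793 [23, 25, 28, 28, 33, 27, 30, 32, 28, 57, 199, 205, 181, 185, 183, 185, 105, 36, 40, 34]
1 0.042 266.450112150552 320.3154170237613 [25, 39, 27, 34, 30, 28, 31, 28, 131, 203, 191, 181, 184, 182, 162, 44, 43, 38, 36, 37]
```

The near fingertip's dark edge ends about 6 px above the TCP's projection, so the tips are now at about z = 93 mm. About 6 mm more.

>>> servo_tool:
  commands:
    - [[0.29,0,0,2,0,0,0],[0.29,0,0,3,0,0,0],[0.29,0,0,4,0,0,0],[0.29,0,0,5,0,0,0],[0.29,0,0,6,0,0,0]]

```text
time_s: 15.65
tcp_pos: [0.4859, 0.2248, 0.0728]
ee_rot: [[-0.953, 0.302, 0.0], [0.302, 0.953, 0.0], [-0.0, 0.0, -1.0]]
wrist_force: [-0.7, -0.9, 0.5]
gripper_width: 0.706
gripper_force: 0.0
```

>>> servo_tool:
  commands:
    - [[0.6,0,0,0,0,0,0],[1,0,0,0,0,0,0],[1,0,0,0,0,0,0],[1,0,0,0,0,0,0],[1,0,0,0,0,0,0]]

```text
time_s: 16.15
tcp_pos: [0.486, 0.225, 0.0729]
ee_rot: [[-0.953, 0.302, 0.0], [0.302, 0.953, 0.0], [-0.0, 0.001, -1.0]]
wrist_force: [0.4, 2.5, -1.6]
gripper_width: 0.566
gripper_force: 30.0
```

The grip is held (49 mm, 30 N). Turning.

>>> servo_tool:
  commands:
    - [[1,0,0,0,0,0,-0.06],[1,0,0,-0.2,0,0,-0.13],[1,0,0,-0.4,0,0,-0.2],[1,0,0,-0.6,0,0,-0.27],[1,0,0,-0.7,0,0,-0.35]]

```text
time_s: 16.65
tcp_pos: [0.4859, 0.2246, 0.0736]
ee_rot: [[-0.999, -0.044, -0.0], [-0.044, 0.999, -0.0], [0.0, -0.0, -1.0]]
wrist_force: [0.9, 0.4, -0.1]
gripper_width: 0.566
gripper_force: 30.0
```

```bash
python3 g.py .4853 .225 .078
```

```text
[0.48591443 0.22455042 0.07355983] 0.5656198974268014 [ 0.90205872  0.3772758  -0.11244773] [-0.14233965 -0.20419316 -0.35914441] yaw_y 92.54658633157197 [  42.2   21.4  -22.4    0.   -46.2 -129.6] go [ 0.59410784  0.47621713 -4.44015784]
```

>>> servo_tool:
  commands:
    - [[1,0,0,-0.2,0,0,-0.08],[1,0,0,-0.4,0,0,-0.16],[1,0,0,-0.5,0,0,-0.24],[1,0,0,-0.6,0,0,-0.32],[1,0,0,-0.7,0,0,-0.38]]

```text
time_s: 17.15
tcp_pos: [0.486, 0.2244, 0.0744]
ee_rot: [[-0.911, -0.412, 0.0], [-0.412, 0.911, -0.0], [0.0, -0.0, -1.0]]
wrist_force: [1.7, -0.3, -0.2]
gripper_width: 0.567
gripper_force: 30.0
```

>>> servo_tool:
  commands:
    - [[1,0,0,-0.2,0,0,-0.08],[1,0,0,-0.4,0,0,-0.16],[1,0,0,-0.5,0,0,-0.24],[1,0,0,-0.6,0,0,-0.32],[1,0,0,-0.7,0,0,-0.38]]

```text
time_s: 17.65
tcp_pos: [0.4865, 0.2246, 0.0765]
ee_rot: [[-0.693, -0.721, 0.001], [-0.721, 0.693, -0.0], [-0.001, -0.001, -1.0]]
wrist_force: [-1.5, -0.7, 7.9]
gripper_width: 0.567
gripper_force: 30.0
```

```bash
python3 g.py .4853 .225 .078; python3 - <<'E'
from h import *
d=cap('side'); px=d['pixels']
m=((px.min(2)>150)).astype(np.uint8); m[:,:230]=0;m[:,345:]=0;m[:270]=0;m[345:]=0
n,l,st,c=cv2.connectedComponentsWithStats(m)
for i in range(1,n):
    if st[i,4]>60: print(st[i],c[i])
E
```

```text
[0.48649483 0.22461998 0.07645522] 0.5673526685370095 [-1.53937226 -0.74163186  7.86715003] [-0.35142227  0.47336791 -0.08453543] yaw_y 136.17103998498686 [ 42.2  21.2 -22.2   0.1 -46.5 -86.1] go [ 0.55204644  1.12340381 -1.54647584]
[238 270  22  31 141] [249.68794326 283.38297872]
[ 235  290   63   45 1073] [269.59273066 311.16309413]
[247 324  59  21 221] [276.09954751 336.52488688]
```

The torque fell and the ring pushes up with 8 N, so the threads let go at 64°. To keep the gripper's body off the motor I re-grip instead of turning further in one go.

>>> servo_tool:
  commands:
    - [[1,0,0,-1,0,0,0],[1,0,0,-2,0,0,0],[0.29,0,0,-2,0,0,0],[0.29,0,0,-2,0,0,0],[0.29,0,0,-2,0,0,0]]

```text
time_s: 18.2
tcp_pos: [0.4858, 0.2247, 0.0768]
ee_rot: [[-0.695, -0.719, -0.0], [-0.719, 0.695, -0.0], [0.0, 0.0, -1.0]]
wrist_force: [-0.3, 0.4, 0.0]
gripper_width: 0.692
gripper_force: 0.0
```

>>> servo_tool:
  commands:
    - [[0.29,0,0,0,0,0,0.13],[0.29,0,0,0,0,0,0.26],[0.29,0,0,0,0,0,0.39],[0.29,0,0,0,0,0,0.52],[0.29,0,0,0,0,0,0.65]]

```text
time_s: 18.7
tcp_pos: [0.4858, 0.2247, 0.0768]
ee_rot: [[-0.989, -0.147, -0.0], [-0.147, 0.989, -0.0], [0.0, -0.0, -1.0]]
wrist_force: [0.8, -0.1, 0.0]
gripper_width: 0.708
gripper_force: 0.0
```

>>> servo_tool:
  commands:
    - [[0.29,0,0,0,0,0,0.13],[0.29,0,0,0,0,0,0.26],[0.29,0,0,0,0,0,0.35],[0.29,0,0,0,0,0,0.35],[0.29,0,0,0,0,0,0.35]]

```text
time_s: 19.2
tcp_pos: [0.4858, 0.2248, 0.0769]
ee_rot: [[-0.981, 0.194, -0.0], [0.194, 0.981, -0.0], [0.0, -0.0, -1.0]]
wrist_force: [0.3, -0.8, -0.2]
gripper_width: 0.712
gripper_force: 0.0
```

>>> servo_tool:
  commands:
    - [[0.6,0,0,0,0,0,0],[1,0,0,0,0,0,0],[1,0,0,0,0,0,0],[1,0,0,0,0,0,0],[1,0,0,0,0,0,0]]

```text
time_s: 19.7
tcp_pos: [0.4859, 0.2248, 0.0769]
ee_rot: [[-0.981, 0.196, 0.0], [0.196, 0.981, 0.0], [-0.0, 0.0, -1.0]]
wrist_force: [0.2, -0.5, 0.1]
gripper_width: 0.568
gripper_force: 30.0
```

```bash
python3 g.py .4853 .225 .078
```

```text
[0.48585275 0.22476276 0.07694552] 0.5680192408776089 [ 0.1941273  -0.52497275  0.07082436] [-0.07800072 -0.0131895   0.03140197] yaw_y 78.71298509101314 [  42.2   21.2  -22.2   -0.   -46.7 -143.5] go [ 0.58847764  0.12449318 -1.05448473]
```

>>> servo_tool:
  commands:
    - [[1,0,0,0,0,0,-0.1],[1,0,0,0,0,0,-0.2],[1,0,0,0,0,0,-0.3],[1,0,0,0,0,0,-0.4],[1,0,0,0,0,0,-0.5]]

```text
time_s: 20.2
tcp_pos: [0.4858, 0.2247, 0.0769]
ee_rot: [[-0.953, -0.302, -0.0], [-0.302, 0.953, -0.0], [0.0, -0.0, -1.0]]
wrist_force: [-0.3, 0.9, 0.6]
gripper_width: 0.563
gripper_force: 30.0
```

>>> servo_tool:
  commands:
    - [[1,0,0,0,0,0,-0.1],[1,0,0,0,0,0,-0.2],[1,0,0,0,0,0,-0.3],[1,0,0,0,0,0,-0.4],[1,0,0,0,0,0,-0.48]]

```text
time_s: 20.7
tcp_pos: [0.4858, 0.2247, 0.0769]
ee_rot: [[-0.706, -0.708, -0.0], [-0.708, 0.706, -0.0], [0.0, 0.0, -1.0]]
wrist_force: [-0.2, 0.2, 0.0]
gripper_width: 0.57
gripper_force: 30.0
```

```bash
python3 g.py .4853 .225 .078
```

```text
[0.48581462 0.22471611 0.07693165] 0.5704114873837464 [-0.24848514  0.15771557  0.02617662] [ 0.02430205  0.00995816 -0.03735285] yaw_y 135.0595007736609 [ 42.2  21.2 -22.2  -0.  -46.7 -87.1] go [ 0.16266855  0.5648331  -1.06831868]
```

>>> servo_tool:
  commands:
    - [[1,0,0,-1,0,0,0],[1,0,0,-2,0,0,0],[1,0,0,-4,0,0,0],[1,0,0,-5,0,0,0],[1,0,0,-5,0,0,0]]

```text
time_s: 21.2
tcp_pos: [0.4859, 0.2248, 0.0822]
ee_rot: [[-0.709, -0.705, 0.0], [-0.705, 0.709, 0.0], [-0.0, -0.0, -1.0]]
wrist_force: [-0.5, 0.5, -1.6]
gripper_width: 0.569
gripper_force: 30.0
```

Only the cap's weight (1.6 N) hangs on the wrist, so it is free. Lifting it to about 20 mm above the mouth.

>>> servo_tool:
  commands:
    - [[1,0,0,-4,0,0,0],[1,0,0,-12,0,0,0],[1,0,0,-22,0,0,0],[1,0,0,-30,0,0,0],[1,0,0,-35,0,0,0]]

```text
time_s: 21.7
tcp_pos: [0.4863, 0.2251, 0.1184]
ee_rot: [[-0.709, -0.705, 0.002], [-0.705, 0.709, 0.001], [-0.002, -0.0, -1.0]]
wrist_force: [-0.4, 1.0, -1.6]
gripper_width: 0.564
gripper_force: 30.0
```

>>> servo_tool:
  commands:
    - [[1,0,0,0,0,0,0],[1,0,0,0,0,0,0],[1,0,0,0,0,0,0],[1,0,0,0,0,0,0],[1,0,0,0,0,0,0]]

```text
time_s: 22.2
tcp_pos: [0.4857, 0.2247, 0.1166]
ee_rot: [[-0.709, -0.705, -0.001], [-0.705, 0.709, -0.0], [0.001, 0.0, -1.0]]
wrist_force: [0.2, -0.4, -1.6]
gripper_width: 0.564
gripper_force: 30.0
```

```bash
python3 g.py .4853 .225 .117; python3 - <<'E'
from h import *
import pickle
S0=pickle.load(open('side.pkl','rb'))['pixels'];d=cap('side','fin.png');px=d['pixels']
# scan down the axis column: cap bright, gap/mouth, dark rubber, yellow nest (now vs start)
for c in(272,279,286): print(c,[tuple(int(x) for x in px[v,c]) for v in range(270,352,5)])
for n,p in(('start',S0),('now',px)):
    h=cv2.cvtColor(p,cv2.COLOR_RGB2HSV); m=(h[...,2]<45); m[:,:240]=0;m[:,312:]=0;m[:312]=0;m[352:]=0
    v,u=np.nonzero(m);print(n,len(v),u.mean(),v.mean(),v.max())
    k=(h[...,2]<90); k=k[205:235,312:345]; v,u=np.nonzero(k); print('pin head dark',len(v),u.mean()+312 if len(v) else 0)
E
```

```text
[0.48571534 0.22465481 0.11661952] 0.5636951157209993 [ 0.1622481  -0.36019827 -1.55022381] [ 0.02656562  0.01420072 -0.06006581] yaw_y 134.85116488855093 [ 42.2  18.4 -19.5  -0.  -52.1 -87.3] go [ 0.05126841  0.53766923 -0.38041207]
272 [(163, 127, 76), (213, 204, 190), (210, 200, 187), (193, 183, 171), (190, 182, 170), (202, 192, 181), (187, 176, 164), (189, 180, 169), (108, 103, 99), (132, 120, 114), (126, 118, 114), (60, 59, 58), (40, 39, 38), (36, 33, 32), (36, 32, 35), (249, 224, 166), (223, 181, 134)]
279 [(31, 29, 33), (38, 36, 36), (23, 23, 26), (75, 72, 68), (94, 91, 85), (157, 150, 141), (179, 171, 161), (173, 166, 155), (184, 131, 110), (80, 63, 56), (123, 115, 111), (116, 110, 107), (44, 40, 38), (40, 39, 38), (33, 35, 33), (245, 219, 157), (217, 175, 128)]
286 [(35, 31, 31), (29, 25, 27), (33, 30, 30), (32, 31, 32), (30, 32, 34), (206, 197, 182), (174, 167, 156), (177, 168, 157), (103, 98, 95), (139, 132, 126), (115, 109, 105), (46, 43, 40), (41, 38, 36), (34, 32, 31), (42, 36, 34), (229, 191, 138), (203, 165, 122)]
start 459 281.3681917211329 332.30501089324616 341
pin head dark 0 0
now 562 279.7455516014235 331.06583629893237 341
pin head dark 47 325.74468085106383
```

The neck shows below the raised cap, the barrel's lower edge is unmoved (row 341), and the pin's head is still in the tin. By the TCP rise, the cap is about 19 mm above the mouth. Handing in.

```bash
python3 -c "from station import r; print(r.finish_job())"
```

```text
the job is handed in; nothing more can be done
None
```

I handed the job in at about 22 s, with no verdict returned: the pin stands let go in the upright tin, and the cap is unscrewed and held level, centred and about 19 mm above the mouth, with the barrel still seated in its holder.

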